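Hold the photometer's sprung lid at its interlock switch

ROBOT

A 6-joint arm with a two-finger parallel gripper is mounted at the origin on a cart in front of the work surface, level with it; the furniture and walls round the work are solid. World frame = base frame: x ahead of the robot, y to its left, z up, the work surface at z = 0. Lengths are in m, angles in rad, forces in N, time in s.
With the tool pointing down it reaches from about 0.375 to 0.925 m from the base axis. Payload 5.7 kg.
Tool frame: the origin (TCP) lies at the centre of the arm's flange, where the gripper is bolted on; the fingertips stand 173 mm ahead of it and the grasp point (between the pads) lies 155 mm ahead of it; z points along the fingers, y is the line along which they close (so a half turn about z gives the same grasp; the last joint's range is limited). The gripper opens to 85 mm and grips with 20 to 120 N. Pads are 22 mm wide; open, the fingers measure 114 mm over their backs; the gripper's body (76 mm by 85 mm) begins 54 mm behind the grasp point. The pads swing forward as they close: fully open they stand 13 mm farther back than shut.
Start: joints at [-1.233, 0.359, 1.51, -0, 1.272, -0.115], TCP at [0.262, -0.54, 0.405] pointing down, gripper open.
Joint ranges: [-2.97, 2.97], [-1.01, 2.36], [0.21, 2.38], [-0.96, 4.11], [0.2, 2.71], [-2.98, 2.98]. Speed limits (rad/s): [2.39, 2.39, 3.14, 3.14, 3.14, 3.14].

INTERFACE

Orientations are given as a unit quaternion [x, y, z, w].
In Python, from rig import arm gives the robot as it stands. The module is installed in compiled form; this text tells all that it offers.
- The arm moves only by the shell command python3 -m pendant 'ROWS' [FORCE]. ROWS is JSON, a list of rows, each an object of numbers: "dx", "dy", "dz": the shift along the tool's x, y, z in cm; "wx", "wy", "wz": the turn, a rotation vector about the tool's x, y, z in rad; "jaw": the opening in per cent of the stroke, from 0 (shut) to 100 (fully open). A call has 1 to 8 rows; each row is the pose to reach, as a shift and turn from the pose commanded when the call began, along the tool's axes at that moment; what a row does not reach only later rows make up. A row lasts 1/10 s, in which the tool goes at most 50 mm and 8.59 degrees, less where a joint would pass 70% of its speed; a pose out of reach is approached as far as the arm can. A call with a gripper value outside its range is refused whole. The fingers move at their own pace and stop on an object; FORCE is the grip in N (left out, the last holds). Time passes only in rows, so rows that repeat a pose let the fingers close. It gives the time, the measured TCP pose, the force, the opening and the grip force at its end, in the units of the state.
- arm.state(): the state, without advancing time (a new reading comes with each control period).
- arm.snapshot(name): name is "side" or "top" or "wrist"; returns the picture (420x560x3 uint8, red, green, blue); there is no depth.
- arm.camera_model(name): a dict with "fov_y" (degrees; the focal length in pixels is half the picture's height over the tangent of half this angle, whatever the lens; pixels are square), "cx", "cy" (the principal point, pixels), "camera_from_world" (4x4, takes a point from world to camera coordinates). Camera axes: x right, y up, looking along -z (the intrinsics and any distortion apply to the point x, -y, -z); pixel columns grow to the right and rows downward; lengths in m; the calibration is good to about 2 mm. A picture is of the moment at which its call begins: read the wrist's pose just before it. camera_model takes no time and is no camera call; for the wrist camera it gives the pose at the moment of the call.
- arm.job_done(): hands the job in; it is judged then, once.
The state is a dict: "time_s": time; "q": joint angles; "joint_velocities": joint speeds; "joint_efforts": joint torques, N m; "tool_pos": TCP position; "tool_rot": TCP orientation; "wrist_force": force on the tool from outside, world axes, zero at the start; "wrist_torque": the same for the moment, N m; "gripper_width": finger opening in m; "grasp_force": force on a finger pad.
Only numpy, scipy, OpenCV 4.12 (cv2) and the standard library are available. Lean on these libraries where they do the work, as an engineer would, in place of code of your own. Each camera call takes 0.05 s, during which the arm holds its last target. There are 200 camera calls.

TASK

Set the vial photometer up for its lid-interlock check. First push the cradle's knob in until the sliding jaw holds the photometer's foot firmly against the fixed jaw, because the lid spring would otherwise tip the light instrument up; then lift the spring-closed lid by its handle until its pointer stands in line with the middle of the small switch block clamped on the quadrant, and finish while still holding the lid steady there, as it snaps shut when let go. Leave the multimeter, the screwdriver and the vial beside it where they are.

Things in the scene. Friction and masses are not known exactly. Their poses are not given: they have to be found in the camera images.
- cradle: aluminium service cradle screwed to the bench: plate 158 (x) by 225 (y) by 8 mm that the photometer stands on. Origin on the bench surface under the middle of the photometer's nest; plate from y = -145 to +80 mm. x points from the instrument's front to its back, y to the fixed jaw, z up. Low fences front and back hold the foot along x. A guide block 48 mm high stands at y = -118 to -138 mm
- fixed_jaw (a point): point on the fixed jaw's clamping face (steel bar, 60 mm to +y of the cradle's origin), 11 mm above the bench; its toe overhangs the foot by 5 mm and holds it down
- jaw: sliding jaw with push rod and round steel push knob (36 mm across, 15 mm thick, axis along cradle y). Origin: centre of the knob's outer face, 31 mm above the bench; it looks to cradle -y, push it to +y. Friction 5 N, stays put, travel 45 mm. Jaw head 90 mm wide, 40 mm high, its toe slides over the foot. Fully home (knob stops dead) the origin is at y = -164 mm in the cradle's frame.
- pad: spring-loaded pressure pad in the sliding jaw, 66 x 6 x 6 mm, that meets the foot's edge. Origin: middle of its face, 11.5 mm above the bench, 110 mm to +y of the knob's outer face when free; gives up to 6 mm (0.8 N at first touch, 3.8 N fully in). Sliding the photometer over takes about 10 to 12 N on the knob, seating it 16 to 20 N; jaw friction keeps the squeeze when the knob is let go
- photometer: loose vial photometer, 0.5 kg: white housing 120 x 100 x 58 mm on a steel foot plate 130 (x) by 120 (y) by 6 mm, standing on the cradle plate 8 mm above the bench. Origin: centre of the foot's underside; front panel to -x, z up. At the start it is 4 to 12 mm short of the fixed jaw and slightly askew; clamped, it is square with its origin over the cradle's
- lid_hinge (a point): middle of the lid's hinge axis, which runs along the photometer's y at its back, 56 mm behind (+x) and 66 mm above the photometer's origin
- lid (a joint): angle of the lid (116 x 98 mm, grey) about its rear hinge, rad: 0 shut, growing as the front edge rises, up to 1.2. A spring closes it: about 0.35 N m at 0 and 0.5 N m at 0.6 rad, some 3 to 6 N at the handle.
- lid_handle (a point): middle of the lid's handle: horizontal round steel bar 9 mm thick, 64 mm long along the photometer's y, on two posts 30 mm above the lid's top. Turns with the lid: when shut it is 92 mm in front (-x) of and 41 mm above the hinge axis (101 mm from it), 115 mm above the bench; axes as the lid's
- lid_pointer (a point): tip of the steel pointer arm on the lid's right (-y) edge, 60 mm from the hinge axis (points straight forward, -x, when the lid is shut) and 53.5 mm to -y of the lid's middle
- switch (a joint): angle at which the interlock switch is clamped on the quadrant, rad, in the same sense and about the same axis as the lid's angle: the pointer is in line with the switch when joint lid equals joint switch. Between 0.45 and 0.75; its screw is tight and it does not move.
- switch_mark (a point): mark on the interlock switch: inner end of a small black block (19 x 13 x 9 mm, pale line round its middle, steel screw) clamped on the outer rim of the aluminium quadrant on the photometer's right (-y) side; 60 mm from the hinge axis, where the pointer tip comes to it; turned by the switch's angle
- multimeter: bystander: hand multimeter lying on the bench, 140 x 72 x 40 mm, origin at the centre of its underside
- screwdriver: bystander: screwdriver lying on the bench, 182 mm long, origin under its middle
- vial: bystander: small standing glass vial with screw cap, 24 mm across and 44 mm high, origin at the centre of its underside

How it is judged:
On the way:
1. the sliding jaw's pad presses the photometer's foot (over 2 N) against the fixed jaw (within 2 mm), the lid still shut (contact force between pad and photometer above 2 N and y of photometer in the frame of cradle above -0.002 m and value of joint lid below 0.1 rad), for 0.2 s.
At the end, for the whole second after the job is handed in: the fingers still hold the lid, at rest, within 0.08 rad (about 4.5 degrees) of the switch's angle; the photometer sits level and down on the cradle, within 2.5 mm of the fixed jaw and still squeezed by the sliding jaw's pad (over 1.5 N) (angle between the x axis of lid_handle and the x axis of switch_mark, either way round below 0.08 rad and value of joint lid above 0.3 rad and velocity of joint lid between -0.05 and 0.05 rad/s and contact force between the fingers and photometer above 1 N and y of photometer in the frame of cradle above -0.0025 m and contact force between pad and photometer above 1.5 N and z of photometer in the frame of cradle below 0.011 m and angle between photometer's own z axis and vertical below 0.04 rad); the arm keeps its last pose, push and grip.
It fails at once if the lid was lifted (over 0.2 rad) before the photometer was clamped, or the clamp came loose (value of joint lid above 0.2 rad and (y of pad in the frame of photometer below -0.065 m or y of photometer in the frame of cradle below -0.004 m)).
It fails at once if the photometer was tipped up (angle between photometer's own z axis and vertical above 0.12 rad).
It fails at once if a bystander was pushed aside (distance of any of multimeter, screwdriver, vial from where it was at the start of the episode above 0.03 m).
It also fails if it takes over 58 s, if anything falls off the work surface, if the arm or the gripper's body presses on something with over 40 N, if the wrist force passes 120 N, or if a joint passes its speed limit or range.

## Working session

There is one attempt and no reset: what is moved stays moved. The work goes in short steps, Python scripts to look and compute and a shell command to move; the robot and the scene stay as the last step left them, time stands still between calls to the robot, and variables do not carry over. Pictures are saved under pics/ and viewed, at most 10 in all, crops included, and the job is handed in when it is done.

```bash
mkdir -p pics; python3 - <<'E'
from rig import arm
import cv2,numpy as np
for n in("side","top"):
    im=arm.snapshot(n); cv2.imwrite(f"pics/{n}0.png",cv2.cvtColor(im,cv2.COLOR_RGB2BGR)); m=arm.camera_model(n)
    print(n,m)
print(arm.state())
E
```

```text
side {'fov_y': 50.30231138042201, 'cx': 287.9046713913789, 'cy': 215.11275212788922, 'camera_from_world': array([[-9.99992237e-01,  2.24676237e-03,  3.23686883e-03,
         6.04935904e-01],
       [ 9.09759377e-04, -6.67642989e-01,  7.44481035e-01,
        -1.50443523e-01],
       [ 3.83374475e-03,  7.44478201e-01,  6.67635762e-01,
        -1.06365843e+00],
       [ 0.00000000e+00,  0.00000000e+00,  0.00000000e+00,
         1.00000000e+00]])}
top {'fov_y': 56.35655817556333, 'cx': 280.065109873074, 'cy': 214.54379141595044, 'camera_from_world': array([[ 0.02910628, -0.99951652, -0.01093348, -0.11206939],
       [ 0.99247686,  0.02759649,  0.11928167, -0.59150494],
       [-0.11892227, -0.01432307,  0.99280025, -1.01905505],
       [ 0.        ,  0.        ,  0.        ,  1.        ]])}
{'time_s': 0.1, 'q': array([-1.23308566e+00,  3.59437789e-01,  1.51133748e+00, -1.58833870e-05,
        1.27248811e+00, -1.15098025e-01]), 'joint_velocities': array([-0.00013905, -0.00235478, -0.00111711,  0.00021687, -0.00124056,
       -0.00040221]), 'joint_efforts': array([ 2.99210014e-04, -5.28654420e+01, -2.79351765e+01,  3.98995269e-06,
        5.03572388e-03, -1.11102423e-06]), 'tool_pos': array([ 0.262378  , -0.53922641,  0.40392948]), 'tool_rot': array([ 9.74478962e-01,  2.24477293e-01, -1.00331291e-04, -8.29350203e-04]), 'wrist_force': array([-0.18453455,  1.10153701, -0.77642529]), 'wrist_torque': array([ 0.00346433,  0.02123778, -0.01538502]), 'grasp_force': 0.0, 'gripper_width': 0.0853087120963198}
```

View pics/side0.png

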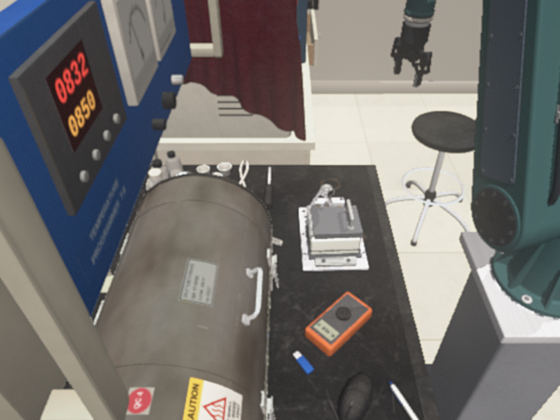

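View pics/top0.png

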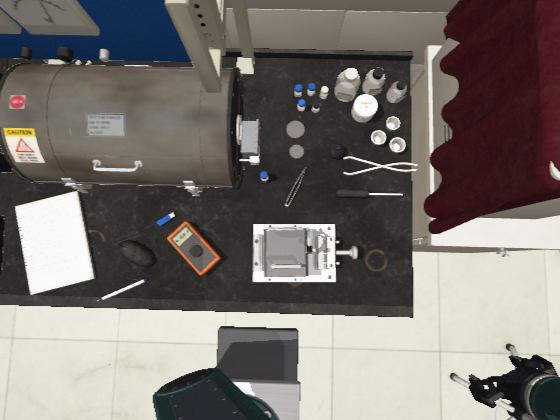

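The side view shows the photometer on its cradle at about (335,235). In the top view the cradle spans about cols 252–336, rows 223–283. Its knob is at about (352,253), on the −y side, so the cradle axes roughly match the world axes. I'll enlarge both views.

```bash
python3 - <<'E'
import cv2
a=cv2.imread("pics/top0.png")[215:291,245:365]; cv2.imwrite("pics/topc.png",cv2.resize(a,None,fx=6.5,fy=6.5,interpolation=cv2.INTER_CUBIC))
a=cv2.imread("pics/side0.png")[170:280,285:385]; cv2.imwrite("pics/sidec.png",cv2.resize(a,None,fx=5.4,fy=5.4,interpolation=cv2.INTER_CUBIC))
E
```

```text
(no output)
```

View pics/topc.png

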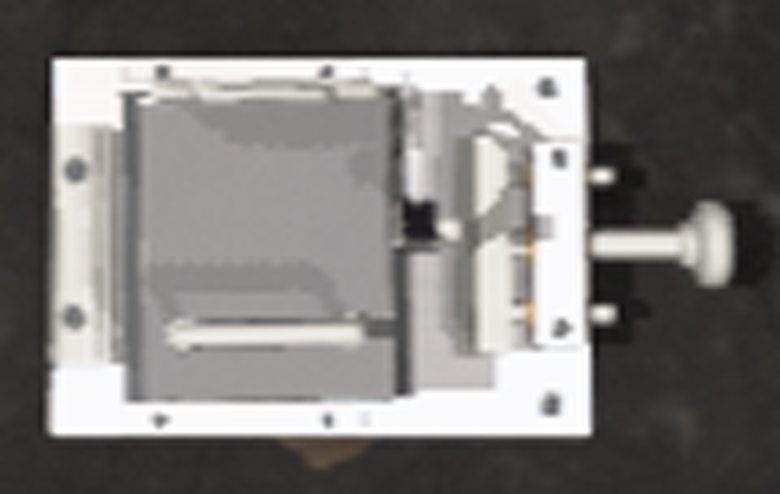

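The crop shows plate corners at (52,58), (587,58), (591,436) and (49,436), knob outer face at (737,244), and the handle bar from (165,334) to (362,332). The black switch block is at about (419,220).

```bash
cat > h.py <<'E'
import numpy as np
from rig import arm
def cam(n):
    m=arm.camera_model(n); f=210/np.tan(np.radians(m["fov_y"]/2)); return m,f
def ray(n,u,v,m=None):
    m0,f=cam(n); m=m or m0; T=m["camera_from_world"]; R=T[:3,:3]
    return -R.T@T[:3,3], R.T@np.array([(u-m["cx"])/f,-(v-m["cy"])/f,-1])
def atz(n,u,v,z,m=None):
    o,d=ray(n,u,v,m); return o+d*(z-o[2])/d[2]
def proj(n,p,m=None):
    m0,f=cam(n); m=m or m0; T=m["camera_from_world"]; c=T[:3,:3]@p+T[:3,3]
    return np.array([m["cx"]+f*c[0]/-c[2], m["cy"]-f*c[1]/-c[2]])
E
python3 - <<'E'
from h import *
g=lambda u,v,z:atz("top",(u+.5)/6.5-.5+245,(v+.5)/6.5-.5+215,z)
P=[g(*c,.008) for c in[(52,58),(587,58),(591,436),(49,436)]]
L=np.array([(79,80),(79,-145),(-79,-145),(-79,80)])/1e3
for p in P:print(p.round(4))
A=np.array(P)[:,:2];a0=A.mean(0);l0=L.mean(0)
H=(L-l0).T@(A-a0); th=np.arctan2(H[0,1]-H[1,0],H[0,0]+H[1,1]);R=np.array([[np.cos(th),-np.sin(th)],[np.sin(th),np.cos(th)]])
o=a0-R@l0
print("yaw",th,"orig",o, "resid",((L@R.T+o)-A).round(4).tolist())
for nm,u,v,z in[("knob",737,244,.031),("h1",165,334,.1195),("h2",362,332,.1195),("switch",419,220,.115)]:
    p=g(u,v,z);print(nm,p.round(4),"cradle",(R.T@(p[:2]-o)).round(4))
E
```

```text
[ 0.5707 -0.0199  0.008 ]
[ 0.5771 -0.246   0.008 ]
[ 0.4196 -0.2496  0.008 ]
[ 0.4129 -0.0246  0.008 ]
yaw 0.028005628738793916 orig [ 0.49416414 -0.10253256] resid [[0.0001, -0.0004], [0.0001, 0.0007], [-0.0003, -0.0001], [0.0001, -0.0002]]
knob [ 0.5    -0.3053  0.031 ] cradle [ 1.000e-04 -2.029e-01]
h1 [ 0.4577 -0.0755  0.1195] cradle [-0.0357  0.028 ]
h2 [ 0.4606 -0.1492  0.1195] cradle [-0.0349 -0.0457]
switch [ 0.5031 -0.1699  0.115 ] cradle [ 0.007  -0.0676]
```

View pics/sidec.png

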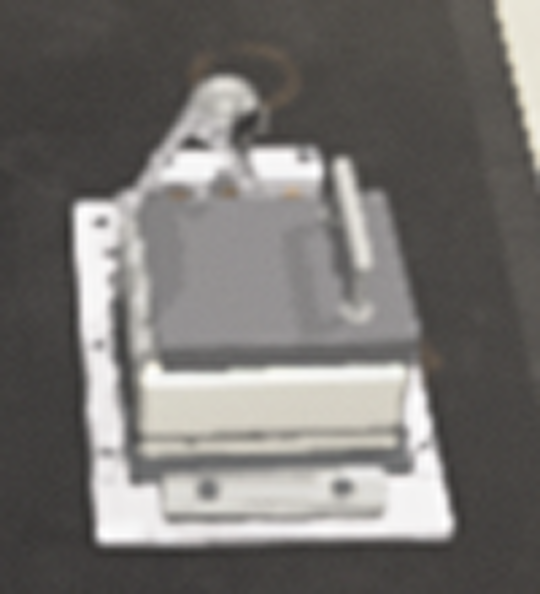

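```bash
python3 -m pendant '[{"dx":4,"dy":-0.3,"dz":1,"wz":-0.15,"jaw":0},{"dx":8.5,"dy":-0.6,"dz":2,"wz":-0.3,"jaw":0},{"dx":13,"dy":-1,"dz":3,"wz":-0.45,"jaw":0},{"dx":17,"dy":-1.3,"dz":4,"wz":-0.6,"jaw":0},{"dx":21,"dy":-1.6,"dz":5,"wz":-0.75,"jaw":0},{"dx":25,"dy":-2,"dz":6,"wz":-0.9,"jaw":0},{"dx":27.7,"dy":-2.1,"dz":8,"wz":-1.03,"jaw":0},{"dx":27.7,"dy":-2.1,"dz":8,"wz":-1.146,"jaw":0}]' 40; python3 - <<'E'
from h import *
import cv2
s=arm.state();print(s["q"].round(3),s["tool_pos"].round(4),s["tool_rot"].round(4),s["time_s"])
m=arm.camera_model("wrist");im=arm.snapshot("wrist");cv2.imwrite("pics/w1.png",im[...,::-1])
T=m["camera_from_world"];print("campos",-T[:3,:3].T@T[:3,3],"look",-T[2,:3],m["fov_y"],m["cx"],m["cy"],"switch px",proj("wrist",np.array([.495,-.16,.11])))
E
```

```text
[-1.233  0.359  1.511 -0.     1.272 -0.115] [ 0.2624 -0.5392  0.4039] [ 9.745e-01  2.245e-01 -1.000e-04 -8.000e-04] 0.1
campos [ 0.32440216 -0.50908781  0.37260976] look [-0.23932163 -0.11417063 -0.96420445] 65.819224330596 278.13755953531637 210.15023811543435 switch px [-171.20519521 -475.98712331]schema error: expected keys dx, dy, dz, wx, wy, wz, jaw
```

```bash
python3 -m pendant '[{"dx":4,"dy":-0.7,"dz":1,"wx":0,"wy":0,"wz":-0.15,"jaw":0},{"dx":8.5,"dy":-1.6,"dz":2,"wx":0,"wy":0,"wz":-0.3,"jaw":0},{"dx":13,"dy":-2.5,"dz":3,"wx":0,"wy":0,"wz":-0.45,"jaw":0},{"dx":17,"dy":-3.3,"dz":4,"wx":0,"wy":0,"wz":-0.6,"jaw":0},{"dx":21,"dy":-4,"dz":5,"wx":0,"wy":0,"wz":-0.75,"jaw":0},{"dx":25,"dy":-5,"dz":6,"wx":0,"wy":0,"wz":-0.9,"jaw":0},{"dx":28,"dy":-5.6,"dz":8,"wx":0,"wy":0,"wz":-1.03,"jaw":0},{"dx":29,"dy":-5.8,"dz":10.4,"wx":0,"wy":0,"wz":-1.146,"jaw":0}]' 40
python3 -m pendant '[{"dx":0,"dy":0,"dz":0,"wx":0,"wy":0.14,"wz":0,"jaw":0},{"dx":0,"dy":0,"dz":0,"wx":0,"wy":0.28,"wz":0,"jaw":0},{"dx":0,"dy":0,"dz":0,"wx":0,"wy":0.42,"wz":0,"jaw":0},{"dx":0,"dy":0,"dz":0,"wx":0,"wy":0.56,"wz":0,"jaw":0},{"dx":0,"dy":0,"dz":0,"wx":0,"wy":0.7,"wz":0,"jaw":0},{"dx":0,"dy":0,"dz":0,"wx":0,"wy":0.8,"wz":0,"jaw":0},{"dx":0,"dy":0,"dz":0,"wx":0,"wy":0.8,"wz":0,"jaw":0},{"dx":0,"dy":0,"dz":0,"wx":0,"wy":0.8,"wz":0,"jaw":0}]'
python3 - <<'E'
from h import *
import cv2
s=arm.state();print(s["q"].round(3),s["tool_pos"].round(4),s["tool_rot"].round(4),s["time_s"])
m=arm.camera_model("wrist");im=arm.snapshot("wrist");cv2.imwrite("pics/w1.png",im[...,::-1]);np.save("w1.npy",m["camera_from_world"])
T=m["camera_from_world"];print("campos",-T[:3,:3].T@T[:3,3],"look",-T[2,:3],"switch px",proj("wrist",np.array([.495,-.16,.11])))
E
```

```text
time_s: 0.95
tool_pos: [0.5004, -0.3585, 0.3006]
tool_rot: [0.694, 0.72, 0.001, 0.001]
wrist_force: [0.4, 0.1, 0.4]
gripper_width: -0.0004
grasp_force: 0.0
time_s: 1.75
tool_pos: [0.4978, -0.3607, 0.3]
tool_rot: [0.643, 0.66, 0.271, -0.279]
wrist_force: [0.0, 1.0, 0.2]
gripper_width: -0.0001
grasp_force: 0.0
[-0.884  0.672  1.398  0.46   1.735 -0.994] [ 0.4978 -0.3607  0.3   ] [ 0.6426  0.6604  0.2706 -0.2787] 1.75
campos [ 0.49733251 -0.29106243  0.32620902] look [-0.01364305  0.50456597 -0.86326534] switch px [279.53175425 205.49859852]
```

View pics/w1.png

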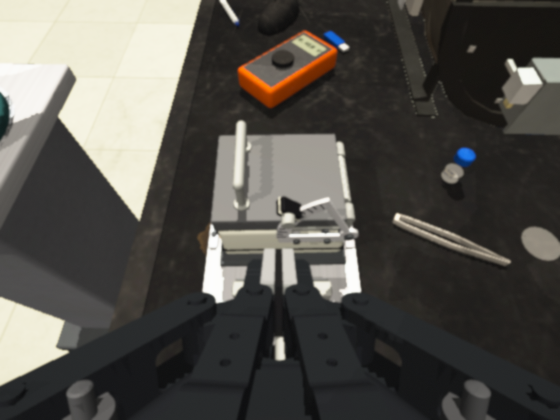

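The wrist view shows the handle from (240,122) to (240,205), the quadrant around (320,220) with the black switch block at about (289,207), and the hinge at right around (352,232). The knob rod is hidden behind the fingers. I'll enlarge the quadrant with predicted switch positions printed.

```bash
python3 - <<'E'
from h import *
import cv2
a=cv2.imread("pics/w1.png")[185:260,260:370]; cv2.imwrite("pics/w1c.png",cv2.resize(a,None,fx=7,fy=7,interpolation=cv2.INTER_CUBIC))
th=.028;R=np.array([[np.cos(th),-np.sin(th)],[np.sin(th),np.cos(th)]]);o=np.array([.4942,-.1025])
def W(x,y,z):return np.r_[o+R@[x,y],z]
m=arm.camera_model("wrist");m["camera_from_world"]=np.load("w1.npy")
def pc(p):
    q=proj("wrist",p,m);return ((q-[260,185]+.5)*7-.5).round(0)
yo=-.008-.0535
print("hinge",pc(W(.056,yo,.074)))
for s in(.0,.45,.55,.6,.65,.75):
    print(s,[pc(W(.056-r*np.cos(s),yo,.074+r*np.sin(s))) for r in(.06,.0695,.079)])
E
```

```text
hinge [597. 321.]
0.0 [array([114., 321.]), array([ 37., 321.]), array([-39., 321.])]
0.45 [array([165., 218.]), array([ 89., 200.]), array([ 12., 181.])]
0.55 [array([191., 195.]), array([119., 172.]), array([ 44., 149.])]
0.6 [array([206., 184.]), array([136., 159.]), array([ 63., 133.])]
0.65 [array([223., 172.]), array([155., 145.]), array([ 84., 117.])]
0.75 [array([260., 151.]), array([198., 120.]), array([132.,  87.])]
```

View pics/w1c.png

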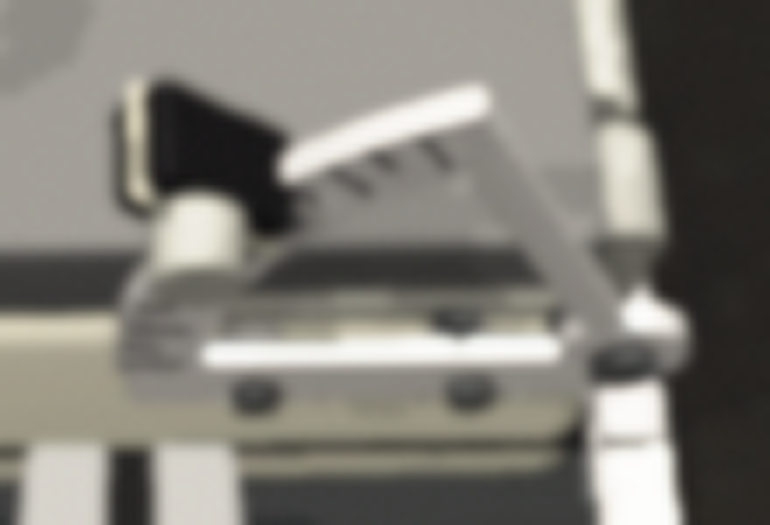

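Enlarged, the block's outer end is around (137,145), its inner end near (288,180) and the hinge boss near (630,345), which gives a switch angle of roughly 0.65–0.7. I'll refine that once the foot is clamped. Next I straighten the tool and go down in front of the knob.

```bash
python3 -m pendant '[{"dx":0,"dy":0,"dz":0,"wx":0,"wy":-0.14,"wz":0,"jaw":0},{"dx":0,"dy":0,"dz":0,"wx":0,"wy":-0.28,"wz":0,"jaw":0},{"dx":0,"dy":0,"dz":0,"wx":0,"wy":-0.42,"wz":0,"jaw":0},{"dx":0,"dy":0,"dz":0,"wx":0,"wy":-0.56,"wz":0,"jaw":0},{"dx":0,"dy":0,"dz":0,"wx":0,"wy":-0.7,"wz":0,"jaw":0},{"dx":0,"dy":0,"dz":0,"wx":0,"wy":-0.8,"wz":0,"jaw":0},{"dx":0,"dy":0,"dz":0,"wx":0,"wy":-0.8,"wz":0,"jaw":0}]' | head -3
python3 -m pendant '[{"dx":0,"dy":0.1,"dz":3,"wx":0,"wy":0,"wz":0,"jaw":0},{"dx":0,"dy":0.2,"dz":6,"wx":0,"wy":0,"wz":0,"jaw":0},{"dx":0,"dy":0.3,"dz":9,"wx":0,"wy":0,"wz":0,"jaw":0},{"dx":0,"dy":0.36,"dz":11.2,"wx":0,"wy":0,"wz":0.009,"jaw":0},{"dx":0,"dy":0.36,"dz":11.2,"wx":0,"wy":0,"wz":0.009,"jaw":0}]'
```

```text
time_s: 2.5
tool_pos: [0.4981, -0.3587, 0.3023]
tool_rot: [0.696, 0.718, -0.001, 0.002]
time_s: 3.0
tool_pos: [0.5004, -0.3594, 0.1859]
tool_rot: [0.7, 0.714, 0.0, -0.003]
wrist_force: [-1.1, -0.2, 0.3]
gripper_width: 0.0
grasp_force: 0.0
```

```bash
python3 -m pendant '[{"dx":1.5,"dy":0,"dz":0,"wx":0,"wy":0,"wz":0,"jaw":0},{"dx":3,"dy":0,"dz":0,"wx":0,"wy":0,"wz":0,"jaw":0},{"dx":4,"dy":0,"dz":0,"wx":0,"wy":0,"wz":0,"jaw":0},{"dx":4.5,"dy":0,"dz":0,"wx":0,"wy":0,"wz":0,"jaw":0},{"dx":5,"dy":0,"dz":0,"wx":0,"wy":0,"wz":0,"jaw":0},{"dx":5.5,"dy":0,"dz":0,"wx":0,"wy":0,"wz":0,"jaw":0},{"dx":6,"dy":0,"dz":0,"wx":0,"wy":0,"wz":0,"jaw":0},{"dx":6,"dy":0,"dz":0,"wx":0,"wy":0,"wz":0,"jaw":0}]'
python3 -m pendant '[{"dx":0.3,"dy":0,"dz":0,"wx":0,"wy":0,"wz":0,"jaw":0},{"dx":0.6,"dy":0,"dz":0,"wx":0,"wy":0,"wz":0,"jaw":0},{"dx":0.9,"dy":0,"dz":0,"wx":0,"wy":0,"wz":0,"jaw":0},{"dx":0.9,"dy":0,"dz":0,"wx":0,"wy":0,"wz":0,"jaw":0}]'
```

```text
time_s: 3.8
tool_pos: [0.5007, -0.3008, 0.1895]
tool_rot: [0.7, 0.714, -0.0, 0.001]
wrist_force: [-1.0, -2.8, 1.5]
gripper_width: -0.0
grasp_force: 1.2
time_s: 4.2
tool_pos: [0.5006, -0.2921, 0.1893]
tool_rot: [0.7, 0.714, -0.0, 0.001]
wrist_force: [-0.8, -4.0, 1.9]
gripper_width: 0.0
grasp_force: 2.1
```

```bash
python3 -m pendant '[{"dx":0.2,"dy":0,"dz":0,"wx":0,"wy":0,"wz":0,"jaw":0},{"dx":0.4,"dy":0,"dz":0,"wx":0,"wy":0,"wz":0,"jaw":0},{"dx":0.6,"dy":0,"dz":0,"wx":0,"wy":0,"wz":0,"jaw":0},{"dx":0.6,"dy":0,"dz":0,"wx":0,"wy":0,"wz":0,"jaw":0}]'
python3 -m pendant '[{"dx":0.2,"dy":0,"dz":0,"wx":0,"wy":0,"wz":0,"jaw":0},{"dx":0.4,"dy":0,"dz":0,"wx":0,"wy":0,"wz":0,"jaw":0},{"dx":0.5,"dy":0,"dz":0,"wx":0,"wy":0,"wz":0,"jaw":0},{"dx":0.5,"dy":0,"dz":0,"wx":0,"wy":0,"wz":0,"jaw":0}]'
```

```text
time_s: 4.6
tool_pos: [0.5004, -0.2867, 0.1893]
tool_rot: [0.7, 0.714, -0.0, 0.001]
wrist_force: [-3.4, -6.9, 2.1]
gripper_width: 0.0002
grasp_force: 3.4
time_s: 5.0
tool_pos: [0.5003, -0.2818, 0.1893]
tool_rot: [0.7, 0.714, -0.001, 0.002]
wrist_force: [-1.6, -7.3, 3.3]
gripper_width: -0.0001
grasp_force: 3.7
```

```bash
python3 -m pendant '[{"dx":0.2,"dy":0,"dz":0,"wx":0,"wy":0,"wz":0,"jaw":0},{"dx":0.3,"dy":0,"dz":0,"wx":0,"wy":0,"wz":0,"jaw":0},{"dx":0.3,"dy":0,"dz":0,"wx":0,"wy":0,"wz":0,"jaw":0}]'
python3 -m pendant '[{"dx":0.2,"dy":0,"dz":0,"wx":0,"wy":0,"wz":0,"jaw":0},{"dx":0.3,"dy":0,"dz":0,"wx":0,"wy":0,"wz":0,"jaw":0},{"dx":0.3,"dy":0,"dz":0,"wx":0,"wy":0,"wz":0,"jaw":0}]'
python3 -m pendant '[{"dx":0.1,"dy":0,"dz":0,"wx":0,"wy":0,"wz":0,"jaw":0},{"dx":0.2,"dy":0,"dz":0,"wx":0,"wy":0,"wz":0,"jaw":0},{"dx":0.2,"dy":0,"dz":0,"wx":0,"wy":0,"wz":0,"jaw":0}]'
```

```text
time_s: 5.3
tool_pos: [0.5003, -0.2788, 0.1894]
tool_rot: [0.7, 0.714, -0.001, 0.001]
wrist_force: [-3.7, -7.6, 3.8]
gripper_width: -0.0002
grasp_force: 3.7
time_s: 5.6
tool_pos: [0.5002, -0.2767, 0.1894]
tool_rot: [0.7, 0.714, -0.001, 0.002]
wrist_force: [-4.9, -12.2, 2.6]
gripper_width: 0.0001
grasp_force: 5.9
time_s: 5.9
tool_pos: [0.5002, -0.2762, 0.1895]
tool_rot: [0.7, 0.714, -0.002, 0.003]
wrist_force: [-6.6, -18.4, 0.1]
gripper_width: -0.0
grasp_force: 9.4
```

```bash
python3 -m pendant '[{"dx":0.1,"dy":0,"dz":0,"wx":0,"wy":0,"wz":0,"jaw":0},{"dx":0.2,"dy":0,"dz":0,"wx":0,"wy":0,"wz":0,"jaw":0},{"dx":0.2,"dy":0,"dz":0,"wx":0,"wy":0,"wz":0,"jaw":0},{"dx":0.2,"dy":0,"dz":0,"wx":0,"wy":0,"wz":0,"jaw":0}]'
python3 -m pendant '[{"dx":0.2,"dy":0,"dz":0,"wx":0,"wy":0,"wz":0,"jaw":0},{"dx":0.2,"dy":0,"dz":0,"wx":0,"wy":0,"wz":0,"jaw":0},{"dx":0.2,"dy":0,"dz":0,"wx":0,"wy":0,"wz":0,"jaw":0}]'
```

```text
time_s: 6.3
tool_pos: [0.5002, -0.2757, 0.1895]
tool_rot: [0.699, 0.715, -0.003, 0.004]
wrist_force: [-9.1, -26.1, -3.3]
gripper_width: -0.0
grasp_force: 12.9
time_s: 6.6
tool_pos: [0.5002, -0.2751, 0.1895]
tool_rot: [0.699, 0.715, -0.004, 0.005]
wrist_force: [-11.4, -32.5, -4.8]
gripper_width: 0.0002
grasp_force: 16.5
```

```bash
python3 -m pendant '[{"dx":-2,"dy":0,"dz":0,"wx":0,"wy":0,"wz":0,"jaw":0},{"dx":-5,"dy":0,"dz":-0.5,"wx":0,"wy":0,"wz":0,"jaw":0},{"dx":-8,"dy":0,"dz":-4,"wx":0,"wy":0,"wz":0,"jaw":0},{"dx":-9.2,"dy":0,"dz":-8,"wx":0,"wy":0,"wz":0,"jaw":0},{"dx":-9.2,"dy":0,"dz":-11,"wx":0,"wy":0,"wz":0,"jaw":0},{"dx":-9.2,"dy":0,"dz":-11,"wx":0,"wy":0,"wz":0,"jaw":0}]' | head -2
python3 -m pendant '[{"dx":-0.2,"dy":0,"dz":1,"wx":0,"wy":0.14,"wz":0,"jaw":0},{"dx":-0.4,"dy":0,"dz":2,"wx":0,"wy":0.28,"wz":0,"jaw":0},{"dx":-0.6,"dy":0,"dz":3,"wx":0,"wy":0.42,"wz":0,"jaw":0},{"dx":-0.9,"dy":0,"dz":4,"wx":0,"wy":0.56,"wz":0,"jaw":0},{"dx":-1.2,"dy":0,"dz":5.2,"wx":0,"wy":0.7,"wz":0,"jaw":0},{"dx":-1.5,"dy":0,"dz":6.3,"wx":0,"wy":0.84,"wz":0,"jaw":0},{"dx":-1.7,"dy":0,"dz":7.4,"wx":0,"wy":0.98,"wz":0,"jaw":0},{"dx":-1.8,"dy":0,"dz":8.3,"wx":0,"wy":1.1,"wz":0,"jaw":0}]' | head -3
cat > view.py <<'E'
from h import *
import cv2,sys
n=sys.argv[1]
python=None
s=arm.state();print(s["q"].round(3),s["tool_pos"].round(4),s["tool_rot"].round(4),s["time_s"],s["wrist_force"].round(1))
m=arm.camera_model("wrist");im=arm.snapshot("wrist");np.save(n+".npy",m["camera_from_world"])
th=.028;R=np.array([[np.cos(th),-np.sin(th)],[np.sin(th),np.cos(th)]]);o=np.array([.4942,-.1025])
def W(x,y,z):return np.r_[o+R@[x,y],z]
c=proj("wrist",W(.015,-.0535,.1),m); u,v=int(c[0])-57,int(c[1])-42; u=max(u,0);v=max(v,0)
cv2.imwrite(f"pics/{n}_full.png",im[...,::-1]); cv2.imwrite(f"pics/{n}c.png",cv2.resize(im[v:v+84,u:u+114,::-1],None,fx=7,fy=7,interpolation=cv2.INTER_CUBIC))
def pc(p):return (((proj("wrist",p,m)-[u,v]+.5)*7-.5).round(0)).tolist()
print("crop at",u,v,"hinge",pc(W(.056,-.0535,.074)),pc(W(.056,-.065,.074)))
for a in(0,.45,.55,.6,.65,.7,.75): print(a,[pc(W(.056-r*np.cos(a),-.0535,.074+r*np.sin(a))) for r in(.06,.0695,.079)])
print("foot corner front right top",pc(W(-.065,-.06,.014)),"back right",pc(W(.065,-.06,.014)))
E
python3 view.py w2
```

```text
time_s: 7.2
tool_pos: [0.503, -0.362, 0.3032]
time_s: 8.0
tool_pos: [0.5016, -0.3783, 0.214]
tool_rot: [0.596, 0.607, 0.368, -0.375]
[-0.926  0.881  1.341  0.583  1.881 -1.059] [ 0.5016 -0.3783  0.214 ] [ 0.5961  0.6067  0.3683 -0.3754] 8.0 [ 0.6  0.6 -0.6]
crop at 237 181 hinge [774.0, 467.0] [793.0, 550.0]
0 [[222.0, 471.0], [134.0, 472.0], [47.0, 472.0]]
0.45 [[276.0, 298.0], [190.0, 269.0], [102.0, 239.0]]
0.55 [[305.0, 260.0], [222.0, 224.0], [137.0, 186.0]]
0.6 [[321.0, 241.0], [241.0, 201.0], [158.0, 160.0]]
0.65 [[340.0, 223.0], [262.0, 179.0], [181.0, 134.0]]
0.7 [[359.0, 205.0], [284.0, 158.0], [206.0, 108.0]]
0.75 [[380.0, 187.0], [309.0, 137.0], [234.0, 84.0]]
foot corner front right top [-262.0, 837.0] back right [786.0, 828.0]
```

View pics/w2c.png

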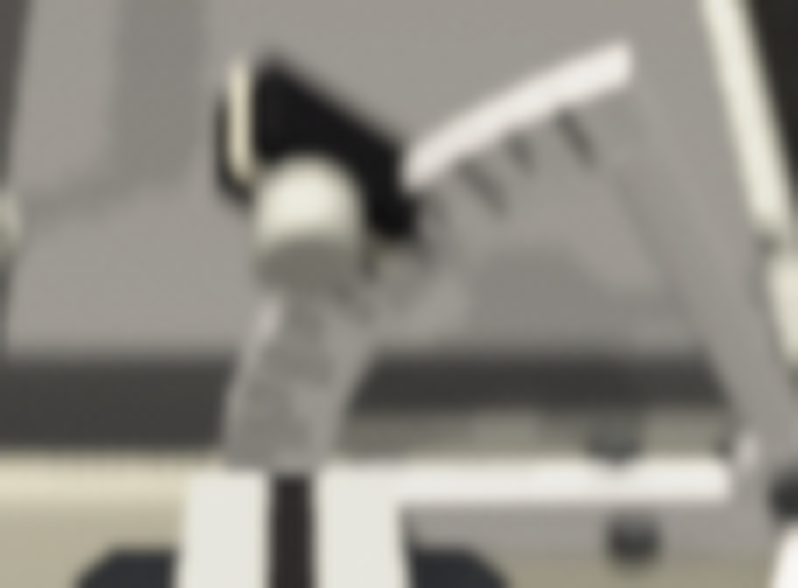

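The crop shows the switch block's pale line on its near face running from (240,175) to (375,255), and the hinge boss near (785,495). The slope of 0.59 gives a switch angle of about 0.68. Now I move over the handle.

```bash
python3 -m pendant '[{"dx":2,"dy":0,"dz":-1,"wx":0,"wy":-0.14,"wz":0,"jaw":0},{"dx":4,"dy":0,"dz":-2,"wx":0,"wy":-0.28,"wz":0,"jaw":0},{"dx":6,"dy":0,"dz":-3,"wx":0,"wy":-0.42,"wz":0,"jaw":0},{"dx":8,"dy":0,"dz":-4,"wx":0,"wy":-0.56,"wz":0,"jaw":20},{"dx":10,"dy":0,"dz":-5,"wx":0,"wy":-0.7,"wz":0,"jaw":40},{"dx":11.6,"dy":0,"dz":-5.9,"wx":0,"wy":-0.84,"wz":0,"jaw":70},{"dx":11.6,"dy":0,"dz":-5.9,"wx":0,"wy":-0.98,"wz":0,"jaw":70},{"dx":11.6,"dy":0,"dz":-5.9,"wx":0,"wy":-1.1,"wz":0,"jaw":70}]' 60
python3 -m pendant '[{"dx":4,"dy":-0.6,"dz":0,"wx":0,"wy":0,"wz":0,"jaw":70},{"dx":8.5,"dy":-1.2,"dz":0,"wx":0,"wy":0,"wz":0,"jaw":70},{"dx":13,"dy":-1.8,"dz":0,"wx":0,"wy":0,"wz":0,"jaw":70},{"dx":17.5,"dy":-2.4,"dz":0,"wx":0,"wy":0,"wz":0,"jaw":70},{"dx":22,"dy":-3,"dz":0,"wx":0,"wy":0,"wz":0,"jaw":70},{"dx":25.5,"dy":-3.6,"dz":0,"wx":0,"wy":0,"wz":-0.008,"jaw":70},{"dx":27.5,"dy":-3.8,"dz":0,"wx":0,"wy":0,"wz":-0.008,"jaw":70},{"dx":27.5,"dy":-3.8,"dz":0,"wx":0,"wy":0,"wz":-0.008,"jaw":70}]'
python3 - <<'E'
from h import *
import cv2
s=arm.state();print(s["q"].round(3),s["tool_pos"].round(4),s["tool_rot"].round(4),s["time_s"])
im=arm.snapshot("top");cv2.imwrite("pics/top2.png",im[...,::-1])
th=.028;R=np.array([[np.cos(th),-np.sin(th)],[np.sin(th),np.cos(th)]]);o=np.array([.4942,-.1025])
W=lambda x,y,z:np.r_[o+R@[x,y],z]
print("knob home",proj("top",W(0,-.164,.031)),"start",proj("top",W(0,-.203,.031)))
for r in range(251,257):print(r,im[r,325:365].mean(1).astype(int).tolist())
m=arm.camera_model("wrist");im=arm.snapshot("wrist");cv2.imwrite("pics/w3.png",im[...,::-1])
print("handle ends",[proj("wrist",W(-.036,y,.115),m).round(0).tolist() for y in(-.032,.032)])
E
```

```text
time_s: 8.85
tool_pos: [0.5021, -0.3778, 0.3473]
tool_rot: [0.7, 0.714, -0.002, 0.004]
wrist_force: [-1.3, 0.4, -0.3]
gripper_width: 0.0596
grasp_force: 0.0
time_s: 9.65
tool_pos: [0.4572, -0.1012, 0.3456]
tool_rot: [0.696, 0.718, 0.0, -0.001]
wrist_force: [1.2, -0.0, 0.2]
gripper_width: 0.0599
grasp_force: 0.0
[-3.660e-01  2.400e-01  1.858e+00  1.000e-03  1.044e+00 -3.970e-01] [ 0.4572 -0.1012  0.3456] [ 6.962e-01  7.179e-01  1.000e-04 -5.000e-04] 9.65
knob home [343.3161567  252.14554121] start [357.99422984 252.15805401]
251 [123, 105, 129, 176, 193, 197, 197, 194, 192, 162, 118, 117, 116, 113, 77, 108, 141, 142, 137, 103, 31, 31, 32, 32, 31, 31, 31, 32, 29, 31, 34, 31, 30, 30, 30, 29, 28, 31, 31, 30]
252 [144, 118, 132, 176, 193, 197, 198, 195, 193, 166, 137, 139, 135, 126, 78, 111, 146, 145, 139, 104, 33, 33, 32, 33, 32, 31, 30, 31, 33, 31, 30, 31, 28, 27, 27, 30, 31, 29, 31, 31]
253 [79, 87, 126, 176, 194, 197, 198, 195, 192, 166, 133, 130, 125, 123, 78, 110, 144, 148, 142, 107, 32, 33, 32, 32, 33, 30, 29, 30, 30, 31, 28, 30, 28, 28, 27, 28, 30, 29, 29, 30]
254 [45, 46, 65, 121, 173, 197, 198, 195, 194, 162, 104, 105, 125, 116, 75, 106, 139, 145, 142, 107, 31, 34, 35, 32, 34, 31, 28, 28, 29, 31, 30, 30, 28, 27, 28, 28, 31, 31, 29, 27]
255 [49, 47, 46, 50, 71, 138, 187, 195, 193, 180, 127, 61, 114, 120, 77, 107, 139, 145, 141, 104, 30, 31, 30, 32, 35, 30, 29, 29, 30, 31, 30, 29, 30, 30, 28, 30, 33, 33, 31, 28]
256 [54, 52, 52, 50, 47, 74, 149, 195, 194, 181, 129, 30, 34, 57, 72, 103, 134, 139, 125, 81, 29, 32, 31, 31, 32, 32, 32, 32, 31, 31, 31, 30, 29, 29, 29, 27, 30, 30, 27, 29]
handle ends [[276.0, 275.0], [276.0, 182.0]]
```

View pics/w3.png

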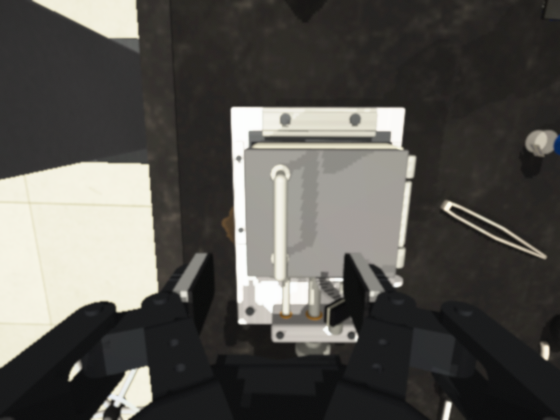

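The wrist view shows the photometer square against the fixed jaw. The handle bar runs (280,172)–(280,280), within 2–3 mm of the prediction, and the top image puts the knob about home. Now I go down and grip the bar.

```bash
python3 -m pendant '[{"dx":0,"dy":0.1,"dz":2,"wx":0,"wy":0,"wz":0,"jaw":70},{"dx":-0.1,"dy":0.2,"dz":4,"wx":0,"wy":0,"wz":0,"jaw":70},{"dx":-0.2,"dy":0.25,"dz":6,"wx":0,"wy":0,"wz":0,"jaw":70},{"dx":-0.2,"dy":0.25,"dz":7.3,"wx":0,"wy":0,"wz":0,"jaw":70},{"dx":-0.2,"dy":0.25,"dz":7.3,"wx":0,"wy":0,"wz":0,"jaw":70},{"dx":-0.2,"dy":0.25,"dz":7.3,"wx":0,"wy":0,"wz":0,"jaw":40},{"dx":-0.2,"dy":0.25,"dz":7.3,"wx":0,"wy":0,"wz":0,"jaw":20}]' 60
python3 -m pendant '[{"dx":0,"dy":0,"dz":0,"wx":0,"wy":0,"wz":0,"jaw":10},{"dx":0,"dy":0,"dz":0,"wx":0,"wy":0,"wz":0,"jaw":0},{"dx":0,"dy":0,"dz":0,"wx":0,"wy":0,"wz":0,"jaw":0},{"dx":0,"dy":0,"dz":0,"wx":0,"wy":0,"wz":0,"jaw":0},{"dx":0,"dy":0,"dz":0,"wx":0,"wy":0,"wz":0,"jaw":0}]'
```

```text
time_s: 10.45
tool_pos: [0.4617, -0.1067, 0.2736]
tool_rot: [0.698, 0.716, 0.0, 0.001]
wrist_force: [0.5, 0.1, 0.3]
gripper_width: 0.0316
grasp_force: 0.0
time_s: 10.95
tool_pos: [0.4601, -0.1062, 0.2733]
tool_rot: [0.697, 0.717, -0.001, -0.001]
wrist_force: [-4.9, -2.9, 3.6]
gripper_width: 0.0068
grasp_force: 58.6
```

```bash
python3 -m pendant '[{"dx":0,"dy":1.01,"dz":-0.44,"wx":0.05,"wy":0,"wz":0,"jaw":0},{"dx":0,"dy":2.03,"dz":-0.82,"wx":0.1,"wy":0,"wz":0,"jaw":0},{"dx":0,"dy":3.08,"dz":-1.15,"wx":0.15,"wy":0,"wz":0,"jaw":0},{"dx":0,"dy":3.08,"dz":-1.15,"wx":0.15,"wy":0,"wz":0,"jaw":0}]'
python3 - <<'E'
from h import *
import cv2
im=arm.snapshot("side");cv2.imwrite("pics/side2.png",im[...,::-1]);print(arm.state()["tool_pos"])
E
```

```text
time_s: 11.35
tool_pos: [0.4919, -0.1053, 0.2845]
tool_rot: [0.695, 0.715, -0.055, -0.053]
wrist_force: [-4.0, -2.9, -1.2]
gripper_width: 0.0065
grasp_force: 59.1
[ 0.4915213  -0.10530908  0.28422012]
```

```bash
python3 -m pendant '[{"dx":0,"dy":1.01,"dz":-0.44,"wx":0.05,"wy":0,"wz":0,"jaw":0},{"dx":0,"dy":2.03,"dz":-0.82,"wx":0.1,"wy":0,"wz":0,"jaw":0},{"dx":0,"dy":3.08,"dz":-1.15,"wx":0.15,"wy":0,"wz":0,"jaw":0},{"dx":0,"dy":4.14,"dz":-1.43,"wx":0.2,"wy":0,"wz":0,"jaw":0},{"dx":0,"dy":5.21,"dz":-1.66,"wx":0.25,"wy":0,"wz":0,"jaw":0},{"dx":0,"dy":5.21,"dz":-1.66,"wx":0.25,"wy":0,"wz":0,"jaw":0}]'
python3 -m pendant '[{"dx":0,"dy":1.01,"dz":-0.44,"wx":0.05,"wy":0,"wz":0,"jaw":0},{"dx":0,"dy":2.03,"dz":-0.82,"wx":0.1,"wy":0,"wz":0,"jaw":0},{"dx":0,"dy":3.08,"dz":-1.15,"wx":0.15,"wy":0,"wz":0,"jaw":0},{"dx":0,"dy":4.14,"dz":-1.43,"wx":0.2,"wy":0,"wz":0,"jaw":0},{"dx":0,"dy":5.21,"dz":-1.66,"wx":0.25,"wy":0,"wz":0,"jaw":0},{"dx":0,"dy":5.21,"dz":-1.66,"wx":0.25,"wy":0,"wz":0,"jaw":0},{"dx":0,"dy":5.21,"dz":-1.66,"wx":0.25,"wy":0,"wz":0,"jaw":0}]'
python3 - <<'E'
from h import *
import cv2
s=arm.state()
from scipy.spatial.transform import Rotation as Ro
M=Ro.from_quat(s["tool_rot"]).as_matrix();g=s["tool_pos"]+M[:,2]*.158
print("tilt",np.arctan2(-M[0,2],-M[2,2]),"bar",g.round(4),"lid est",np.arctan2(g[2]-.074,.5502-g[0])-np.arctan2(.041,.092),"rad",np.hypot(g[2]-.074,.5502-g[0]))
for n in("side","top","wrist"):
    im=arm.snapshot(n);cv2.imwrite(f"pics/{n}3.png",im[...,::-1])
th=.028;R=np.array([[np.cos(th),-np.sin(th)],[np.sin(th),np.cos(th)]]);o=np.array([.4942,-.1025])
W=lambda x,y,z:np.r_[o+R@[x,y],z]
for n in("side","top","wrist"):print(n,[proj(n,W(.056-.06*np.cos(a),-.0535,.074+.06*np.sin(a))).round(0) for a in (.65,.7)])
E
```

```text
time_s: 12.0
tool_pos: [0.5455, -0.1039, 0.2926]
tool_rot: [0.683, 0.702, -0.144, -0.14]
wrist_force: [-6.9, -2.3, 0.2]
gripper_width: 0.0066
grasp_force: 59.6
time_s: 12.7
tool_pos: [0.5992, -0.1025, 0.2876]
tool_rot: [0.66, 0.679, -0.23, -0.224]
wrist_force: [-5.8, -2.2, 0.2]
gripper_width: 0.0066
grasp_force: 59.7
tilt 0.6529923265721261 bar [ 0.5032 -0.1051  0.1621] lid est 0.6613669433382752 rad 0.09984873937413195
side [array([329., 200.]), array([328., 200.])]
top [array([303., 248.]), array([303., 247.])]
wrist [array([327., 326.]), array([328., 329.])]
```

```bash
python3 - <<'E'
import cv2,numpy as np
w=cv2.imread("pics/wrist3.png")[270:400,250:400]; t=cv2.imread("pics/top3.png")[225:285,255:330]; s=cv2.imread("pics/side3.png")[165:275,290:370]
r=lambda a,wd,h:cv2.resize(a,(wd,h),interpolation=cv2.INTER_CUBIC)
right=np.vstack([r(t,350,280),r(s,350,320)[:320]])
cv2.imwrite("pics/comp.png",np.hstack([r(w,450,600)[:, :],right]))
E
```

```text
(no output)
```

View pics/comp.png

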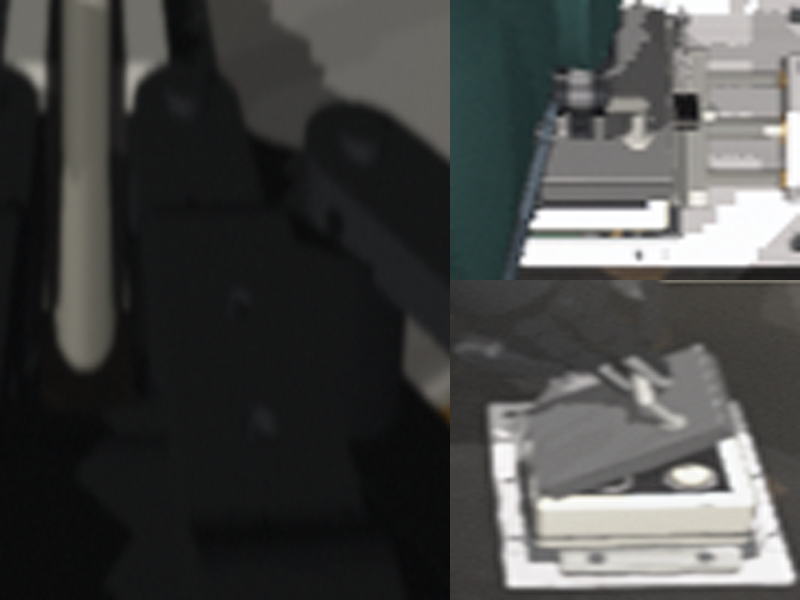

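The composite shows the lid held open and the instrument level, but the pointer is hidden from the wrist camera. I'll check the switch angle against the earlier w2 view with overlays of a model block.

```bash
python3 - <<'E'
from h import *
import cv2
im=cv2.imread("pics/w2_full.png");m=arm.camera_model("wrist");m["camera_from_world"]=np.load("w2.npy")
th=.028;R=np.array([[np.cos(th),-np.sin(th)],[np.sin(th),np.cos(th)]]);o=np.array([.4942,-.1025])
W=lambda x,y,z:np.r_[o+R@[x,y],z]
u0,v0,w,h,k=262,181,36,42,10.9
base=np.clip(cv2.resize(im[v0:v0+h,u0:u0+w],None,fx=k,fy=k*300/ (h*k)*1.5 if 0 else k,interpolation=cv2.INTER_CUBIC).astype(float)*1.3,0,255).astype(np.uint8)
u0b=u0
def ov(s,yc,du):
    a=base.copy();P={}
    for r in(.06,.079):
        for t in(-.0045,.0045):
            for y in(-.0065,.0065):
                x=.056-r*np.cos(s)+t*np.sin(s);z=.074+r*np.sin(s)+t*np.cos(s)
                q=proj("wrist",W(x,yc+y,z),m)+du; P[r,t,y]=((q-[u0,v0]+.5)*k-.5)
    for a1 in P:
        for b1 in P:
            if a1<b1 and sum(i!=j for i,j in zip(a1,b1))==1: cv2.line(a,tuple(int(i) for i in P[a1]),tuple(int(i) for i in P[b1]),(0,0,255),1)
    return a
rows=[]
p=[ov(.62,-.0535,0),ov(.70,-.0535,0)]
q=[base,ov(.75,-.0535,0)]
img=np.vstack([np.hstack([base]+[p[0]]),np.hstack([p[1],q[1]])])
print(img.shape);img=cv2.resize(img,None,fx=min(800/img.shape[1],600/img.shape[0]),fy=min(800/img.shape[1],600/img.shape[0]));cv2.imwrite("pics/ov.png",img)
# side-view slope
for a in(.6,.65,.7,.75):
    A,B=[proj("side",W(.056-r*np.cos(a),.049,.074+r*np.sin(a))) for r in(.01,.1)];d=B-A;print(a,A.round(1),B.round(1),(d[1]/d[0]).round(3))
E
```

```text
(916, 784, 3)
0.6 [315.5 239. ] [349.1 222.5] -0.49
0.65 [315.3 238.8] [348.  221.2] -0.541
0.7 [315.2 238.7] [346.8 219.9] -0.596
0.75 [315.1 238.6] [345.5 218.7] -0.655
```

View pics/ov.png

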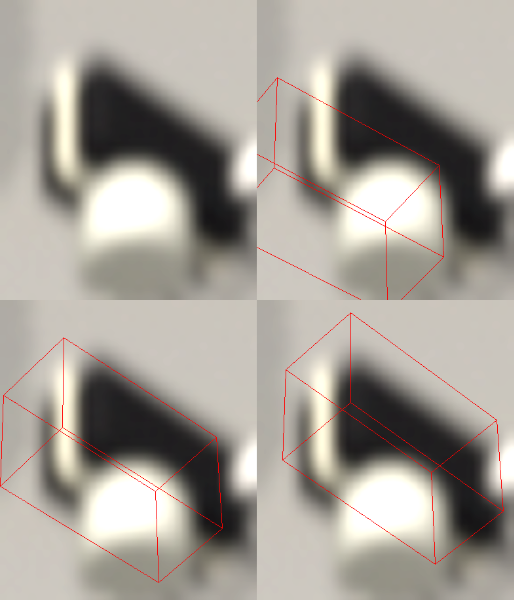

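The overlays show the block's upper edge (95,55)→(225,140), slope 0.65. That matches the 0.70 rad model, against 0.55 for 0.62 and 0.73 for 0.75. The lid stands at about 0.645, so I raise it by 0.05.

```bash
python3 -m pendant '[{"dx":0,"dy":0.5,"dz":-0.22,"wx":0.025,"wy":0,"wz":0,"jaw":0},{"dx":0,"dy":1.01,"dz":-0.44,"wx":0.05,"wy":0,"wz":0,"jaw":0},{"dx":0,"dy":1.01,"dz":-0.44,"wx":0.05,"wy":0,"wz":0,"jaw":0},{"dx":0,"dy":1.01,"dz":-0.44,"wx":0.05,"wy":0,"wz":0,"jaw":0},{"dx":0,"dy":1.01,"dz":-0.44,"wx":0.05,"wy":0,"wz":0,"jaw":0},{"dx":0,"dy":1.01,"dz":-0.44,"wx":0.05,"wy":0,"wz":0,"jaw":0},{"dx":0,"dy":1.01,"dz":-0.44,"wx":0.05,"wy":0,"wz":0,"jaw":0},{"dx":0,"dy":1.01,"dz":-0.44,"wx":0.05,"wy":0,"wz":0,"jaw":0}]'
python3 - <<'E'
from h import *
from scipy.spatial.transform import Rotation as Ro
s=arm.state();M=Ro.from_quat(s["tool_rot"]).as_matrix();g=s["tool_pos"]+M[:,2]*.158
for hx,hz in((.5502,.074),(.5521,.0743)):print("lid",np.arctan2(g[2]-hz,hx-g[0])-.4192,np.hypot(g[2]-hz,hx-g[0]))
print("tilt",np.arctan2(-M[0,2],-M[2,2]),np.abs(s["joint_velocities"]).max(),s["time_s"])
E
```

```text
time_s: 13.65
tool_pos: [0.6097, -0.1022, 0.2852]
tool_rot: [0.655, 0.673, -0.246, -0.24]
wrist_force: [-5.7, -2.0, -0.7]
gripper_width: 0.0066
grasp_force: 59.9
lid 0.7129230854094499 0.0999763892482069
lid 0.6945440096107118 0.10052877634033348
tilt 0.7015689965411863 0.0019309750267328676 13.65
```

Three estimates put the lid at 0.69–0.71, and it is at rest with a firm grip. I'm handing in.

```bash
python3 -c "
from rig import arm
print(arm.job_done())"
```

```text
the job is handed in; nothing more can be done
None
```

I handed in the job at 13.7 s with the photometer clamped (the knob stopped dead at about 32 N) and the gripper holding the lid still at about 0.70 rad. I estimate the switch is also at about 0.70 rad, but no camera showed the pointer against it, and the hand-in returned no verdict.

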